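Build up the pump rotor on the upright shaft

TASK

Build up the pump rotor on the upright shaft of the black lantern: first the new mechanical seal (bright steel with a black ring on its face), then the brass sleeve, then the bronze impeller with its neck upwards, and last the domed steel cap over the shaft end. Lower each part on and seat it fully home on the one below, never letting it drop. Leave the old rusty seal, the black socket, the green tape roll and the dish of bolts where they lie.

Things in the scene. Friction and masses are not known exactly. Their poses are not given: they have to be found in the camera images.
- lantern: Black cast-iron pump lantern, fixed; flange 140 mm wide, top cover 116 mm wide, 64 mm high. On it a steel seat 66 mm above the bench; from it rises the bright shaft: 28 mm thick to 94, 20 mm from 100 to 114, 14 mm from 118 to 125, tapered tip at 132 mm. Parts have 2 mm play all round. Undersides when home: seal 66, sleeve 86, impeller 102, cap 120 mm. Origin: on the bench on the shaft axis; z up.
- seal: New mechanical seal, first on the shaft: a bright steel ring with a black inner ring on its top face, outside diameter 56 mm, bore 32 mm, 20 mm high, 0.2 kg, lying flat, the right way up. Origin: centre of its underside; z is its axis, up.
- sleeve: Brass distance sleeve, second: a yellow brass ring, outside diameter 48 mm, bore 32 mm, 16 mm high, 0.13 kg, standing flat. Origin: centre of its underside; z is its axis, up.
- impeller: Bronze (brown-orange) impeller, third: a vaned disc 110 mm wide, 16 mm high, lying on its back; from it a round neck rises to 32 mm above the underside, outside diameter 60, inside 50 mm: grip it across this neck. In the neck is the hub, its top face 18 mm above the underside, bore 24 mm. 0.6 kg. Origin: centre of its underside; z is its axis, up.
- cap: Domed bright steel cap, last: diameter 36 mm, 34 mm high, sides straight up to 28 mm; open below, an 18 mm bore 18 mm deep slips over the shaft end. It stands dome up. Home, it rests on the impeller's hub and its top 20 mm stand proud of the neck: grip it higher than 16 mm above its underside. 0.18 kg. Origin: centre of its underside; z is its axis, up.
- old_seal: Old seal, rust-brown all over, same shape as the new one (56 mm diameter, 20 mm high). Not to be used; leave it. Origin: centre of its underside.
- socket: Black impact socket for a ratchet, standing: diameter 38 mm, 50 mm high, flat top with a grey disc and square hole. Leave it. Origin: centre of its underside.
- tape: Roll of green tape lying flat: diameter 100 mm, hole 76 mm, 48 mm high. Leave it. Origin: centre of its underside.
- dish: Round steel dish with bolts in it (fixed to it): diameter 90 mm, 22 mm high. Leave it. Origin: centre of its underside.
There are look-alikes about, which are no part of the job. What is shaped like the seal but orange, red or turquoise is not meant.

How it is judged:
By the outcome, as a careful person would: the job done as asked, in the order asked, and still so for the second after the job is handed in, with the robot touching nothing.
It also fails if it takes over 120 s, if anything falls off the work surface, if the arm or the gripper's body presses on something with over 40 N, if the wrist force passes 120 N, or if a joint passes its speed limit or range.

ROBOT

A 7-joint arm with a two-finger parallel gripper is mounted at the origin on the work surface. World frame = base frame: x ahead of the robot, y to its left, z up, the work surface at z = 0. Lengths are in m, angles in rad, forces in N, time in s.
With the tool pointing down it reaches from about 0.35 to 0.9 m from the base axis. Payload 8.1 kg.
Tool frame: the origin (TCP) lies where the fingers leave the gripper's body, on its centre line; the fingertips stand 66 mm ahead of it and the grasp point (between the pads) lies 47 mm ahead of it; z points along the fingers, y is the line along which they close (so a half turn about z gives the same grasp; the last joint's range is limited). The gripper opens to 92 mm and grips with 3 to 60 N. Pads are 19 mm wide; open, the fingers measure 130 mm over their backs; the gripper's body (75 mm by 190 mm) begins 47 mm behind the grasp point.
Start: joints at [1.164, 0.434, 0.025, 1.573, -0.012, 1.134, -0.075], TCP at [0.187, -0.596, 0.292] pointing down, gripper open.
Joint ranges: [-2.62, 2.62], [-0.44, 2.09], [-1.27, 1.32], [0.08, 2.57], [-1.32, 4.46], [0.12, 2], [-2.74, 2.74]. Speed limits (rad/s): [2.22, 2.22, 3.01, 3.01, 3.14, 3.14, 3.14].

INTERFACE

Orientations are given as a rotation vector (axis times angle).
In Python, from cell import arm gives the robot as it stands.
- The arm moves only by the tool send_rows, never from a script. Its argument "motion" is text: rows parted by semicolons, each of 7 numbers parted by spaces: the closure, from 0 (fully open) to 1 (shut), then the shift along the world's x, y, z in m, then the turn, a rotation vector about the world's x, y, z in degrees. A call has 1 to 5 rows; each row shifts and turns the commanded pose from where the row before left it; what a row does not reach is not made up. A row lasts 1/8 s, in which the tool goes at most 62.5 mm and 10.7 degrees, less where a joint would pass 70% of its speed; a pose out of reach is approached as far as the arm can. A call is refused whole if a number of a shift passes 0.0625 or a number of a turn 10.7, either way. A call with a gripper value outside its range is refused whole. The fingers move at their own pace and stop on an object; "force" is the grip in N (left out, the last holds). Time passes only in rows, so rows that do not move let the fingers close. It gives the time, the measured TCP pose, the force, the opening and the grip force at its end, in the units of the state.
- arm.observe(): the state, without advancing time (a new reading comes with each control period).
- arm.get_image(name): name is "side" or "top"; returns (picture, depth): 400x640x3 uint8, blue, green, red; 400x640 float32, m along the optical axis (not along the pixel's ray), 0 where there is no reading.
- arm.camera_model(name): a dict with "fx", "fy", "cx", "cy" (pixels), "view" (4x4, takes a point from world to camera coordinates). Camera axes: x right, y down, z forward; pixel columns grow to the right and rows downward; lengths in m; the calibration is good to about 2 mm. A picture is of the moment at which its call begins. camera_model takes no time and is no camera call.
- arm.sign_off(): hands the job in; it is judged then, once.
The state is a dict: "clock": time; "joints": joint angles; "dq": joint speeds; "joint_efforts": joint torques, N m; "position": TCP position; "ee_rot": TCP orientation; "force": force on the tool from outside, world axes, zero at the start; "ft_torque": the same for the moment, N m; "width": opening from 0.0 (shut) to 1.0 (fully open); "gripper_force": force on a finger pad.
Only numpy, scipy, OpenCV 4.12 (cv2) and the standard library are available. Lean on these libraries where they do the work, as an engineer would, in place of code of your own. Each camera call takes 0.05 s, during which the arm holds its last target. There are 200 camera calls.

## Working session

There is one attempt and no reset: what is moved stays moved. The work goes in short steps, Python scripts to look and compute and a tool call to move; the robot and the scene stay as the last step left them, time stands still between calls to the robot, and variables do not carry over. Pictures are saved under pics/ and viewed, at most 14 in all, crops included, and the job is handed in when it is done.

Besides the shell and the picture viewer there is one more tool, called after "Request:" by a JSON object that holds its "op" and its "data". send_rows: Moves the arm, as the interface text tells. Its arguments: {"type":"object","properties":{"motion":{"type":"string"},"force":{"type":"number"}},"required":["motion"]}

```bash
mkdir -p pics; ls; python3 - <<'E'
from cell import arm
import cv2,numpy as np
o=arm.observe();print({k:np.round(v,3).tolist() for k,v in o.items()})
for n in("top","side"):
    im,d=arm.get_image(n);cv2.imwrite(f"pics/{n}0.png",im);np.save(f"pics/{n}0.npy",d)
    m=arm.camera_model(n);print(n,m["fx"],m["fy"],m["cx"],m["cy"],np.round(m["view"],3).tolist())
E
```

```text
pics
{'clock': 0.0, 'joints': [1.164, 0.435, 0.025, 1.574, -0.012, 1.134, -0.075], 'dq': [-0.002, 0.0, -0.0, -0.002, 0.0, -0.0, -0.0], 'joint_efforts': [-0.001, -66.788, 0.985, -31.446, -0.061, 0.043, 0.0], 'position': [0.187, -0.596, 0.291], 'ee_rot': [-3.104, -0.475, 0.001], 'force': [-0.768, -0.09, -0.047], 'ft_torque': [-0.04, 0.003, -0.047], 'gripper_force': 0.0, 'width': 0.998}
top 505.61931894719174 505.61931894719174 318.6550452332543 198.84490541107664 [[-0.012, -1.0, -0.017, 0.006], [-0.986, 0.014, -0.165, 0.559], [0.165, 0.015, -0.986, 1.182], [0.0, 0.0, 0.0, 1.0]]
side 431.6271401284566 431.6271401284566 319.51807402750825 194.73898523676175 [[-0.952, -0.306, -0.013, 0.538], [-0.149, 0.501, -0.852, 0.113], [0.268, -0.809, -0.523, 0.941], [0.0, 0.0, 0.0, 1.0]]
```

View pics/top0.png

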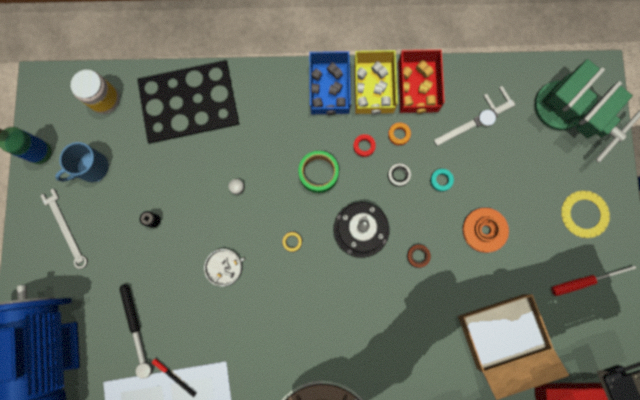

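View pics/side0.png

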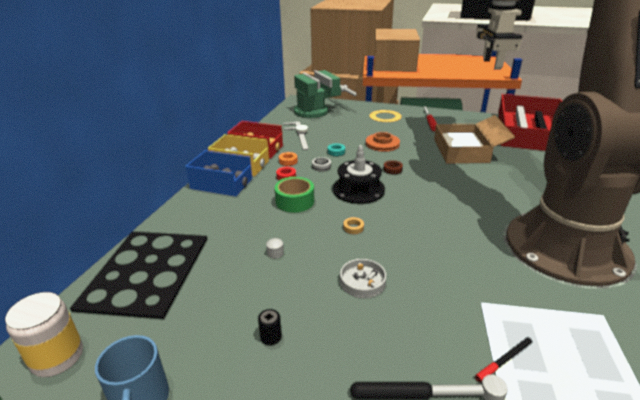

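Top view: a steel ring with a black inner ring at (400,174) is the new seal. Its look-alikes are orange (400,133), red (365,145), turquoise (442,180) and rust (418,255), the last being the old seal. The brass sleeve is at (292,241); the yellow ring at (585,213) is much too big. The impeller is at (486,230), the cap at (236,186) and the shaft at about (364,225). I'll confirm in one crop and measure from both views.

```bash
cat > h.py <<'E'
import cv2,numpy as np
from cell import arm
def cloud(n,d):
    m=arm.camera_model(n);v,u=np.mgrid[:400,:640]
    P=np.stack([(u-m["cx"])/m["fx"]*d,(v-m["cy"])/m["fy"]*d,d],-1)
    V=np.array(m["view"]);return (P-V[:3,3])@V[:3,:3]
def proj(n,p):
    m=arm.camera_model(n);V=np.array(m["view"]);c=V[:3,:3]@np.array(p)+V[:3,3]
    return m["fx"]*c[0]/c[2]+m["cx"],m["fy"]*c[1]/c[2]+m["cy"]
def ray(n,u,v,z):
    m=arm.camera_model(n);V=np.array(m["view"]);R=V[:3,:3]
    o=-R.T@V[:3,3];r=R.T@np.array([(u-m["cx"])/m["fx"],(v-m["cy"])/m["fy"],1]);return o+r*(z-o[2])/r[2]
def circ(p):
    A=np.c_[2*p,np.ones(len(p))];s=np.linalg.lstsq(A,(p**2).sum(1),rcond=None)[0]
    return s[0],s[1],np.sqrt(s[2]+s[0]**2+s[1]**2)
E
python3 - <<'E'
from h import *
t=cv2.imread("pics/top0.png");s=cv2.imread("pics/side0.png")
a=cv2.resize(t[110:290,200:520],(800,450),interpolation=cv2.INTER_CUBIC)
cv2.imwrite("pics/crop.png",a)
C={n:cloud(n,np.load(f"pics/{n}0.npy")) for n in("top","side")}
px=dict(seal=(400,174),sleeve=(292,241),impeller=(486,230),cap=(236,186),lantern=(362,228),old=(418,255),tape=(319,171))
R=dict(seal=.04,sleeve=.036,impeller=.065,cap=.03,lantern=.08,old=.04,tape=.06)
for k,(u,v) in px.items():
    g=ray("top",u,v,.02)
    for n in C:
        P=C[n];q=P[(np.hypot(P[...,0]-g[0],P[...,1]-g[1])<R[k])&(P[...,2]>.008)&(P[...,2]<.3)]
        z=np.percentile(q[:,2],[50,90,97,100]);hi=q[q[:,2]>z[1]-.004]
        (c,r)=cv2.minEnclosingCircle(q[:,:2].astype(np.float32));c2,r2=cv2.minEnclosingCircle(hi[:,:2].astype(np.float32))
        print(k,n,len(q),"g",g[:2].round(3),"z",z.round(4),"all",np.round(c,4),round(r,4),"hi",np.round(c2,4),round(r2,4),len(hi))
P=C["side"];q=P[260:300,250:260];print("bench",np.median(q[...,2]),np.median(C["top"][270:300,380:390,2]))
E
```

```text
seal top 298 g [ 0.624 -0.205] z [0.021  0.0247 0.026  0.0288] all [ 0.6247 -0.2026] 0.0286 hi [ 0.6246 -0.2027] 0.0278 165
seal side 199 g [ 0.624 -0.205] z [0.0187 0.022  0.023  0.024 ] all [ 0.6265 -0.1988] 0.0322 hi [ 0.6242 -0.2013] 0.0297 103
sleeve top 176 g [0.46  0.066] z [0.0169 0.0202 0.0217 0.0238] all [0.4575 0.0678] 0.0291 hi [0.4606 0.0672] 0.0236 105
sleeve side 203 g [0.46  0.066] z [0.0155 0.0178 0.0187 0.0215] all [0.4618 0.0697] 0.0254 hi [0.4628 0.0698] 0.0253 129
impeller top 1445 g [ 0.481 -0.409] z [0.0181 0.0302 0.0347 0.0381] all [ 0.4784 -0.4085] 0.0604 hi [ 0.4831 -0.4085] 0.031 181
impeller side 422 g [ 0.481 -0.409] z [0.0184 0.0315 0.0335 0.0368] all [ 0.4834 -0.4048] 0.0568 hi [ 0.4832 -0.4076] 0.0318 76
cap top 185 g [0.599 0.206] z [0.0321 0.0361 0.0378 0.0415] all [0.5931 0.2068] 0.0236 hi [0.5991 0.2053] 0.0166 93
cap side 268 g [0.599 0.206] z [0.0291 0.0344 0.0355 0.0372] all [0.5985 0.2089] 0.0183 hi [0.5981 0.2084] 0.0182 112
lantern top 2476 g [ 0.49  -0.106] z [0.0648 0.0692 0.0998 0.1357] all [ 0.4938 -0.1081] 0.0756 hi [ 0.4888 -0.1038] 0.0577 1134
lantern side 1885 g [ 0.49  -0.106] z [0.0572 0.0743 0.1103 0.1339] all [ 0.4892 -0.1   ] 0.0705 hi [ 0.4891 -0.0987] 0.0142 205
old top 319 g [ 0.422 -0.241] z [0.0211 0.0243 0.0256 0.0275] all [ 0.4215 -0.2417] 0.0284 hi [ 0.421  -0.2414] 0.028 197
old side 212 g [ 0.422 -0.241] z [0.0186 0.022  0.0227 0.0235] all [ 0.4233 -0.2388] 0.0313 hi [ 0.4232 -0.2398] 0.0305 116
tape top 755 g [ 0.635 -0.002] z [0.0477 0.051  0.0526 0.0546] all [ 6.318e-01 -1.000e-04] 0.0503 hi [ 6.318e-01 -3.000e-04] 0.05 425
tape side 1133 g [ 0.635 -0.002] z [0.0353 0.0491 0.0502 0.0517] all [0.6312 0.0018] 0.0524 hi [0.6325 0.0014] 0.0512 329
bench 0.0010413537319125736 0.0012842206227630503
```

View pics/crop.png

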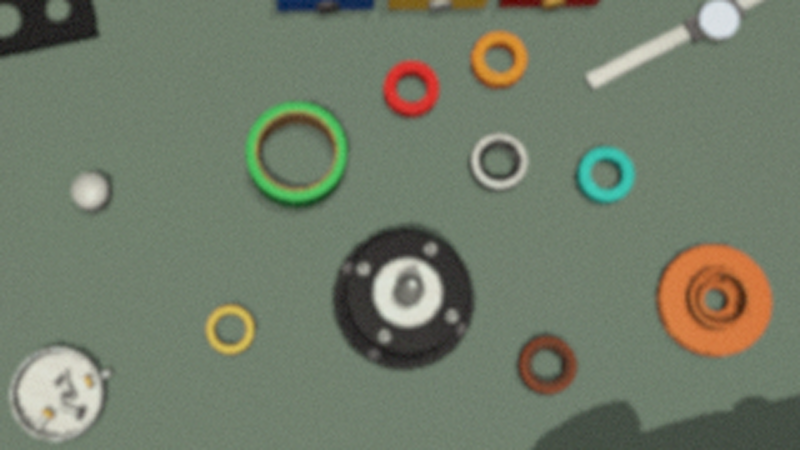

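The crop shows the plain steel ring with the dark inner ring at top px (400,174). It is the new seal, and the red, orange, turquoise and rust rings are clearly different. Measured heights agree with the text: seal 21, sleeve 17, impeller 33, cap 35, shaft 134 mm. Next I'll refine the lantern axis from both views.

```bash
python3 - <<'E'
from h import *
for n in("top","side"):
    im=cv2.imread(f"pics/{n}0.png");P=cloud(n,np.load(f"pics/{n}0.npy"))
    g=np.array([.489,-.102]);r=np.hypot(P[...,0]-g[0],P[...,1]-g[1])
    lum=im.min(2)
    m=((r<.06)&(lum>120)&(P[...,2]>.06)&(P[...,2]<.072)).astype(np.uint8)
    c=np.vstack([x for x in cv2.findContours(m,0,1)[0] if len(x)>8])[:,0]
    h=cv2.convexHull(c)[:,0]
    w=np.array([ray(n,u,v,.066)[:2] for u,v in h]);print(n,"seat",np.round(cv2.minEnclosingCircle(w.astype(np.float32))[0],4),np.round(circ(w),4))
    for lo,hi in((.058,.071),(.076,.092),(.102,.113),(.119,.136)):
        q=P[(r<.065)&(P[...,2]>lo)&(P[...,2]<hi)];
        c,rr=cv2.minEnclosingCircle(q[:,:2].astype(np.float32));print(n,lo,len(q),q.mean(0).round(4),np.round(c,4),round(rr,4),np.round(np.median(q[:,:2],0),4))
E
```

```text
top seat [ 0.4878 -0.1044] [ 0.4877 -0.1049  0.0504]
top 0.058 1702 [ 0.4883 -0.1037  0.0656] [ 0.4889 -0.1044] 0.0581 [ 0.4873 -0.1027]
top 0.076 14 [ 0.4842 -0.1002  0.0866] [ 0.4888 -0.1039] 0.014 [ 0.4835 -0.098 ]
top 0.102 10 [ 0.4836 -0.1006  0.1059] [ 0.4853 -0.1028] 0.0103 [ 0.4816 -0.099 ]
top 0.119 34 [ 0.488  -0.1036  0.1288] [ 0.4883 -0.1035] 0.0074 [ 0.4881 -0.1034]
side seat [ 0.4902 -0.1026] [ 0.4894 -0.1033  0.0333]
side 0.058 735 [ 0.4864 -0.0893  0.0651] [ 0.4895 -0.102 ] 0.0606 [ 0.4821 -0.0859]
side 0.076 59 [ 0.488  -0.0924  0.0845] [ 0.4893 -0.0975] 0.0137 [ 0.4873 -0.0919]
side 0.102 32 [ 0.4884 -0.0963  0.1075] [ 0.4895 -0.1002] 0.0095 [ 0.4879 -0.096 ]
side 0.119 28 [ 0.4882 -0.0988  0.1268] [ 0.4883 -0.0983] 0.0063 [ 0.4879 -0.0987]
```

Request:
{"op": "send_rows", "data": {"motion": "0.15 0.06 0.06 0 0 0 0;0.15 0.06 0.06 0 0 0 0;0.15 0.06 0.06 0 0 0 0;0.15 0.06 0.06 0 0 0 0", "force": 25}}

```text
clock: 0.6
position: [0.3648, -0.418, 0.2921]
ee_rot: [-3.105, -0.475, 0.0]
force: [1.0, -1.0, 0.3]
width: 0.852
gripper_force: 0.0
```

Request:
{"op": "send_rows", "data": {"motion": "0.15 0.06 0.05 0 0 0 0;0.15 0.06 0.05 0 0 0 0;0.15 0.06 0.05 -0.05 0 0 0;0.15 0.0175 0.004 -0.06 0 0 0;0.15 0 0 0 0 0 0"}}

```text
clock: 1.23
position: [0.5163, -0.2994, 0.194]
ee_rot: [-3.099, -0.479, 0.011]
force: [-0.8, 0.4, 1.2]
width: 0.85
gripper_force: 0.0
```

Request:
{"op": "send_rows", "data": {"motion": "0.15 0 0 -0.05 0 0 0;0.15 0 0 0 0 0 0"}}

```text
clock: 1.48
position: [0.5154, -0.3022, 0.1476]
ee_rot: [-3.103, -0.473, 0.007]
force: [-0.5, 0.4, -0.0]
width: 0.847
gripper_force: 0.0
```

```bash
python3 - <<'E'
from h import *
o=arm.observe();print({k:np.round(v,4).tolist() for k,v in o.items()})
a=[arm.get_image(n)[0] for n in("top","side")]
i=cv2.resize(a[0][110:260,300:500],(800,600));cv2.imwrite("pics/t1.png",i)
cv2.imwrite("pics/s1.png",cv2.resize(a[1][100:250,240:440],(800,600)))
E
```

```text
{'clock': 1.475, 'joints': [0.5195, 0.5485, -0.1128, 1.7863, 0.0814, 0.8164, -0.9015], 'dq': [0.0026, -0.048, -0.0059, -0.0543, -0.0054, 0.0459, 0.0055], 'joint_efforts': [-0.5949, -66.0009, -1.3896, -24.5985, 0.055, -1.2003, -0.1098], 'position': [0.5154, -0.3022, 0.1476], 'ee_rot': [-3.1035, -0.4728, 0.0071], 'force': [-0.5339, 0.4083, -0.0179], 'ft_torque': [0.0644, 0.0123, 0.0495], 'gripper_force': 0.0, 'width': 0.8466}
```

View pics/s1.png

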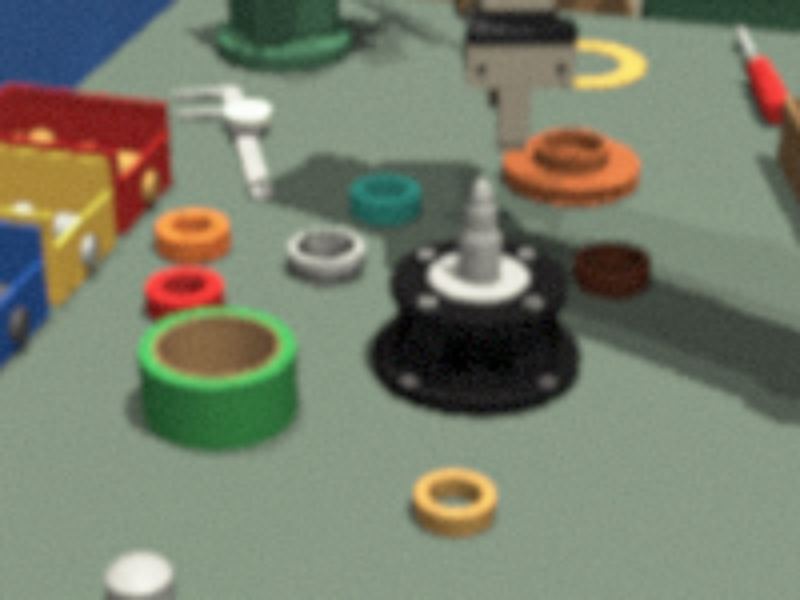

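The side crop shows the gripper still near the impeller. Rows are speed-limited to about 35–40 mm, so I'll use smaller steps.

Request:
{"op": "send_rows", "data": {"motion": "0.15 0.022 0.02 0 0 0 0;0.15 0.022 0.02 0 0 0 0;0.15 0.022 0.02 0 0 0 0;0.15 0.022 0.02 0 0 0 0;0.15 0.021 0.02 0 0 0 0"}}

```text
clock: 2.2
position: [0.6284, -0.2021, 0.1522]
ee_rot: [3.104, 0.474, 0.006]
force: [-0.3, -0.1, -0.0]
width: 0.85
gripper_force: 0.0
```

Request:
{"op": "send_rows", "data": {"motion": "0.15 0 0 0 0 0 0"}}

```text
clock: 2.33
position: [0.6294, -0.1997, 0.1519]
ee_rot: [3.104, 0.48, 0.008]
force: [0.3, -0.7, -0.1]
width: 0.85
gripper_force: 0.0
```

Request:
{"op": "send_rows", "data": {"motion": "0.15 -0.005 -0.002 -0.03 0 0 0;0.15 0 0 -0.03 0 0 0;0.15 0 0 -0.018 0 0 0;0.15 0 0 0 0 0 0;0.15 0 0 0 0 0 0"}}

```text
clock: 2.95
position: [0.6224, -0.2044, 0.0721]
ee_rot: [3.105, 0.475, 0.003]
force: [0.8, -0.0, 0.3]
width: 0.847
gripper_force: 0.0
```

```bash
python3 - <<'E'
from h import *
o=arm.observe();print(o['position'],o['joints'].round(2) if hasattr(o['joints'],'round') else o['joints'],o['ee_rot'])
a=[arm.get_image(n)[0] for n in("top","side")]
o=arm.observe();print(o['position'])
cv2.imwrite("pics/c1.png",np.hstack([cv2.resize(a[0][130:220,360:440],(400,450)),cv2.resize(a[1][120:210,280:360],(400,450))]))
E
```

```text
[ 0.62242553 -0.20435037  0.07212135] [ 0.3   0.72 -0.1   1.68  0.1   0.74 -1.11] [3.10468455e+00 4.74619336e-01 2.74133621e-03]
[ 0.62246466 -0.20417503  0.07209344]
```

View pics/c1.png

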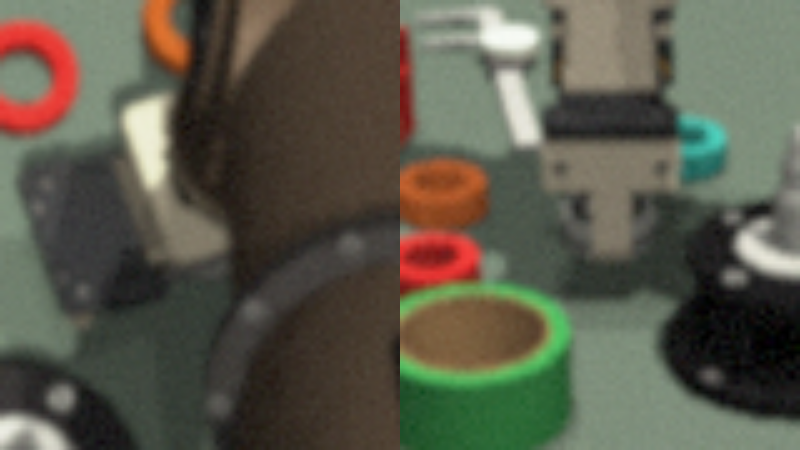

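The side view shows the finger straddling the seal, centred on it. Small correction, then grip.

Request:
{"op": "send_rows", "data": {"motion": "0.15 0.002 0.002 0.002 0 0 0;0.6 0 0 0 0 0 0;0.6 0 0 0 0 0 0;0.6 0 0 0 0 0 0;0.6 0 0 0 0 0 0", "force": 25}}

```text
clock: 3.68
position: [0.6236, -0.2019, 0.0727]
ee_rot: [-3.105, -0.475, 0.0]
force: [-0.2, 0.6, 1.6]
width: 0.604
gripper_force: 25.0
```

Request:
{"op": "send_rows", "data": {"motion": "0.6 0 0 0.03 0 0 0;0.6 0 0 0.03 0 0 0;0.6 -0.01 0 0.03 0 0 0;0.6 -0.02 0.015 0.02 0 0 0;0.6 -0.02 0.015 0 0 0 0"}}

```text
clock: 4.3
position: [0.5738, -0.1719, 0.1841]
ee_rot: [3.105, 0.474, 0.004]
force: [0.1, 0.1, -2.1]
width: 0.605
gripper_force: 25.0
```

Request:
{"op": "send_rows", "data": {"motion": "0.6 0 0 0.03 0 0 0;0.6 -0.015 0.01 0.015 0 0 0;0.6 -0.025 0.02 0 0 0 0;0.6 -0.025 0.02 0 0 0 0;0.6 -0.02 0.0195 0 0 0 0"}}

```text
clock: 4.92
position: [0.4873, -0.1019, 0.2274]
ee_rot: [-3.105, -0.475, 0.001]
force: [-0.4, 1.0, -1.9]
width: 0.607
gripper_force: 25.0
```

Request:
{"op": "send_rows", "data": {"motion": "0.6 0 0 0 0 0 0;0.6 0 0 0 0 0 0"}}

```text
clock: 5.18
position: [0.489, -0.1028, 0.2277]
ee_rot: [3.105, 0.475, 0.001]
force: [0.8, -0.8, -2.1]
width: 0.605
gripper_force: 25.0
```

```bash
python3 - <<'E'
from h import *
P=[]
for _ in range(3):
    a,d=arm.get_image("side");P.append(arm.observe()['position'])
print(np.array(P).round(4))
cv2.imwrite("pics/s2f.png",a);np.save("pics/s2.npy",d)
for p in((.489,-.1025,.15),(.489,-.1025,.066)):print(proj("side",p))
b=arm.get_image("top")[0];cv2.imwrite("pics/t2f.png",b)
cv2.imwrite("pics/c2.png",np.hstack([cv2.resize(a[110:210,310:410],(400,400)),cv2.resize(b[160:260,310:410],(400,400))]))
E
```

```text
[[ 0.4892 -0.103   0.2277]
 [ 0.4891 -0.1031  0.2276]
 [ 0.4891 -0.103   0.2276]]
(np.float64(360.44303168819374), np.float64(138.94568447193527))
(np.float64(359.2694930407456), np.float64(168.72009209779768))
```

View pics/c2.png

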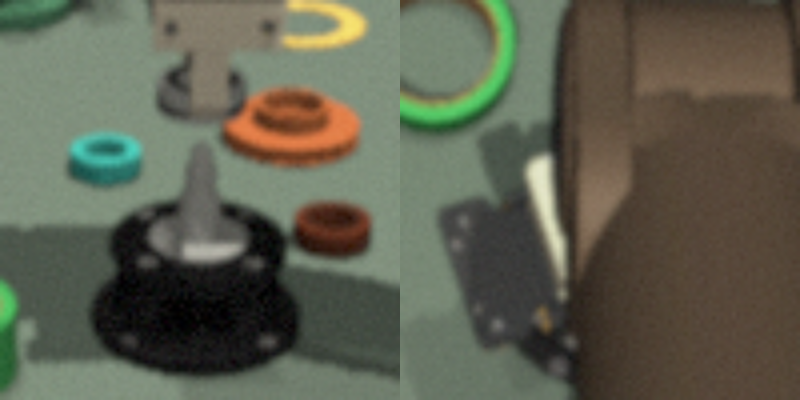

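Side view: the held seal is centred at column about 360.5 and the shaft at about 360.4, so they line up. Lowering, then checking the force at the shoulder.

Request:
{"op": "send_rows", "data": {"motion": "0.6 0 0 -0.025 0 0 0;0.6 0 0 -0.025 0 0 0;0.6 0 0 -0.005 0 0 0;0.6 0 0 -0.005 0 0 0;0.6 0 0 -0.005 0 0 0"}}

```text
clock: 6.0
position: [0.4893, -0.1026, 0.1631]
ee_rot: [3.105, 0.475, 0.002]
force: [-0.5, -1.1, -1.2]
width: 0.608
gripper_force: 25.0
```

Request:
{"op": "send_rows", "data": {"motion": "0.6 0 0 -0.005 0 0 0;0.6 0 0 -0.005 0 0 0;0.6 0 0 0 0 0 0"}}

```text
clock: 6.38
position: [0.4884, -0.1024, 0.1524]
ee_rot: [-3.105, -0.475, 0.001]
force: [0.7, 0.1, -2.7]
width: 0.609
gripper_force: 25.0
```

Request:
{"op": "send_rows", "data": {"motion": "0.6 0 0 -0.005 0 0 0;0.6 0 0 -0.005 0 0 0;0.6 0 0 -0.001 0 0 0;0.6 0 0 -0.001 0 0 0;0.6 0 0 0 0 0 0"}}

```text
clock: 7.0
position: [0.4886, -0.1024, 0.1406]
ee_rot: [3.105, 0.475, -0.0]
force: [-0.6, -0.0, -2.2]
width: 0.606
gripper_force: 25.0
```

Request:
{"op": "send_rows", "data": {"motion": "0.6 0 0 -0.001 0 0 0;0.6 0 0 -0.001 0 0 0;0.6 0 0 0 0 0 0"}}

```text
clock: 7.38
position: [0.4887, -0.1024, 0.1387]
ee_rot: [3.105, 0.475, 0.0]
force: [0.4, -0.1, -2.0]
width: 0.608
gripper_force: 25.0
```

Request:
{"op": "send_rows", "data": {"motion": "0.6 0 0 -0.001 0 0 0;0.6 0 0 0 0 0 0"}}

```text
clock: 7.62
position: [0.4887, -0.1024, 0.1385]
ee_rot: [3.105, 0.475, 0.001]
force: [-4.2, 0.5, 10.5]
width: 0.611
gripper_force: 25.0
```

Contact at the expected height, so the seal is seated. Releasing and lifting off.

Request:
{"op": "send_rows", "data": {"motion": "0.3 0 0 0 0 0 0;0.2 0 0 0 0 0 0;0.2 0 0 0 0 0 0;0.2 0 0 0.01 0 0 0;0.2 0 0 0.03 0 0 0"}}

```text
clock: 8.25
position: [0.4878, -0.1023, 0.1775]
ee_rot: [-3.105, -0.475, 0.004]
force: [1.4, -0.3, -0.0]
width: 0.802
gripper_force: 0.0
```

Request:
{"op": "send_rows", "data": {"motion": "0.2 0 0 0.03 0 0 0;0.2 -0.003 0.025 0.02 0 0 0;0.2 -0.006 0.03 0 0 0 0;0.2 -0.006 0.03 0 0 0 0;0.2 -0.006 0.03 0 0 0 0"}}

```text
clock: 8.88
position: [0.4675, 0.0135, 0.2284]
ee_rot: [3.105, 0.475, 0.001]
force: [0.7, 0.5, 0.1]
width: 0.802
gripper_force: 0.0
```

Request:
{"op": "send_rows", "data": {"motion": "0.2 -0.003 0.03 -0.03 0 0 0;0.2 -0.003 0.025 -0.03 0 0 0;0.2 0 0 0 0 0 0"}}

```text
clock: 9.25
position: [0.4603, 0.0693, 0.1666]
ee_rot: [-3.104, -0.481, 0.005]
force: [-0.5, -0.2, 0.2]
width: 0.799
gripper_force: 0.0
```

```bash
python3 - <<'E'
from h import *
a,d=arm.get_image("side");o=arm.observe();print(o['position'],o['joints'].round(2))
cv2.imwrite("pics/s3.png",cv2.resize(a[120:270,280:440],(800,600)[:1]+(600,) if 0 else (640,600)));P=cloud("side",d)
g=(.489,-.102);r=np.hypot(P[...,0]-g[0],P[...,1]-g[1]);q=P[(r<.034)&(P[...,2]>.081)&(P[...,2]<.092)&(r>.016)]
print(len(q),np.median(q,0),cv2.minEnclosingCircle(q[:,:2].astype(np.float32)))
E
```

```text
[0.46122471 0.06800749 0.16760839] [-0.08  0.35 -0.23  2.08  0.12  0.72 -1.65]
0 [nan nan nan] ((0.0, 0.0), 0.0)
  return _methods._mean(a, axis=axis, dtype=dtype,
  ret = um.true_divide(
```

View pics/s3.png

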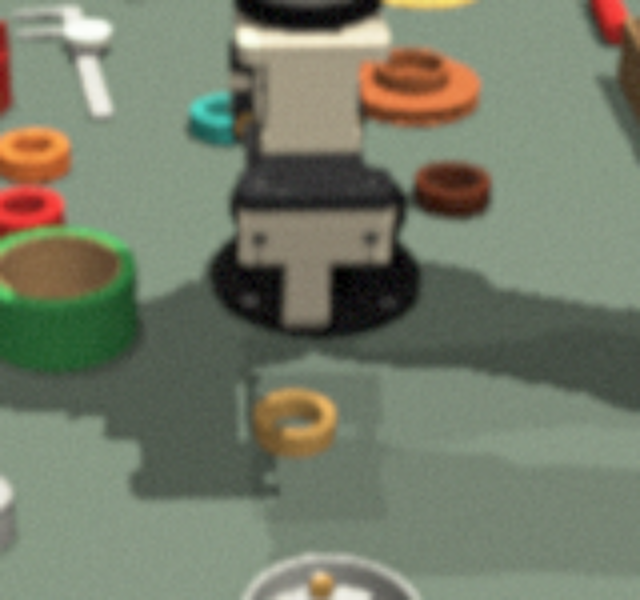

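The gripper hangs over the sleeve. Descending to grip it.

Request:
{"op": "send_rows", "data": {"motion": "0.2 0 0.0005 -0.03 0 0 0;0.2 0 0 -0.03 0 0 0;0.2 0 0 -0.03 0 0 0;0.2 0 0 -0.0045 0 0 0;0.2 0 0 0 0 0 0"}}

```text
clock: 9.93
position: [0.4624, 0.0676, 0.0742]
ee_rot: [3.105, 0.474, 0.002]
force: [-0.3, -0.7, 0.6]
width: 0.799
gripper_force: 0.0
```

Request:
{"op": "send_rows", "data": {"motion": "0.65 0 0 0 0 0 0;0.65 0 0 0 0 0 0;0.65 0 0 0 0 0 0;0.65 0 0 0 0 0 0"}}

```text
clock: 10.42
position: [0.4619, 0.0682, 0.0736]
ee_rot: [3.105, 0.475, 0.001]
force: [-1.7, -0.5, 5.8]
width: 0.505
gripper_force: 25.0
```

Request:
{"op": "send_rows", "data": {"motion": "0.65 0 0 0 0 0 0;0.65 0 0 0.02 0 0 0;0.65 0 0 0.03 0 0 0;0.65 0 0 0.03 0 0 0;0.65 0 0 0.03 0 0 0"}}

```text
clock: 11.05
position: [0.4613, 0.068, 0.184]
ee_rot: [3.105, 0.475, -0.001]
force: [0.1, -0.7, -1.0]
width: 0.501
gripper_force: 25.0
```

Request:
{"op": "send_rows", "data": {"motion": "0.65 0 0 0.03 0 0 0;0.65 0 0 0.02 0 0 0;0.65 0 0 0 0 0 0"}}

```text
clock: 11.42
position: [0.4622, 0.0682, 0.2342]
ee_rot: [3.105, 0.475, 0.004]
force: [0.6, 0.1, -1.4]
width: 0.504
gripper_force: 25.0
```

```bash
python3 - <<'E'
from h import *
a,d=arm.get_image("side");o=arm.observe();p=o['position'];print(p,o['width'],o['force'])
u,v=map(int,proj("side",p-np.array([0,0,.06])));print(u,v,proj("side",p-[0,0,.066]))
c1=cv2.resize(a[v-35:v+35,u-40:u+40],(400,350),interpolation=2)
c2=cv2.resize(a[125:195,320:400],(400,350),interpolation=2);cv2.imwrite("pics/s4.png",np.hstack([c1,c2]))
P=cloud("side",d);g=(.489,-.102);r=np.hypot(P[...,0]-g[0],P[...,1]-g[1]);q=P[(r<.034)&(P[...,2]>.078)&(P[...,2]<.092)&(r>.016)]
if len(q):print(len(q),np.median(q,0),cv2.minEnclosingCircle(q[:,:2].astype(np.float32)))
E
```

```text
[0.46163611 0.06802365 0.23314533] 0.5042461066560275 [ 0.82824603 -0.14174927 -1.09878041]
355 162 (np.float64(354.92123596055586), np.float64(164.681176315727))
29 [ 0.46696569 -0.09984028  0.08571844] ((0.4739559292793274, -0.10518009960651398), 0.02146613970398903)
```

View pics/s4.png

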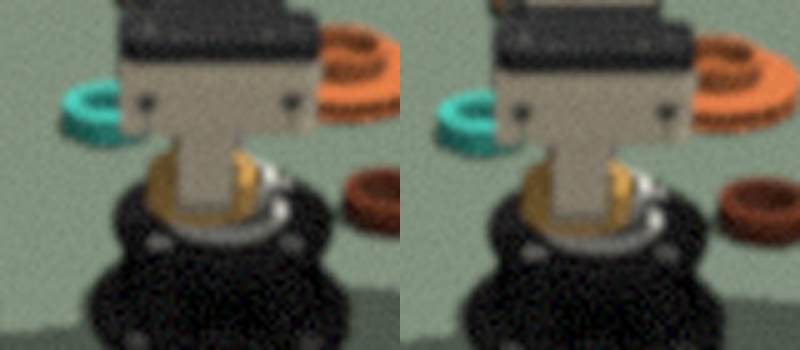

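The sleeve is held level between the fingers, its centre within about 1 mm of the gripper's centre line, with the seal visible on the lantern behind. Moving above the shaft.

Request:
{"op": "send_rows", "data": {"motion": "0.65 0.005 -0.034 0 0 0 0;0.65 0.006 -0.034 0 0 0 0;0.65 0.006 -0.034 0 0 0 0;0.65 0.005 -0.034 0 0 0 0;0.65 0.005 -0.0345 0 0 0 0"}}

```text
clock: 12.1
position: [0.488, -0.1034, 0.2316]
ee_rot: [-3.105, -0.475, 0.004]
force: [1.7, -0.1, -1.4]
width: 0.505
gripper_force: 25.0
```

Request:
{"op": "send_rows", "data": {"motion": "0.65 0 0 0 0 0 0;0.65 0 0 0 0 0 0"}}

```text
clock: 12.35
position: [0.4881, -0.1018, 0.232]
ee_rot: [-3.104, -0.475, 0.003]
force: [0.3, 0.4, -1.4]
width: 0.508
gripper_force: 25.0
```

```bash
python3 - <<'E'
from h import *
a,d=arm.get_image("side");o=arm.observe();p=o['position'];print(p,o['width'],o['force'])
cv2.imwrite("pics/s5.png",cv2.resize(a[110:210,310:410],(600,600),interpolation=2))
P=cloud("side",d);g=(.489,-.102);r=np.hypot(P[...,0]-g[0],P[...,1]-g[1])
for lo,hi,R in((.08,.09,.034),(.10,.112,.02),(.116,.135,.02),(.15,.18,.03)):
    q=P[(r<R)&(P[...,2]>lo)&(P[...,2]<hi)]
    if len(q):c,rr=cv2.minEnclosingCircle(q[:,:2].astype(np.float32));print(lo,len(q),np.median(q,0).round(4),np.round(c,4),round(rr,4))
E
```

```text
[ 0.48818606 -0.10133805  0.23231263] 0.5037129285627445 [-4.87836132e-01  4.67784287e-04 -6.36612354e-01]
0.08 160 [ 0.4867 -0.0896  0.0866] [ 0.4911 -0.1009] 0.0295
0.1 34 [ 0.4889 -0.0958  0.1064] [ 0.4898 -0.1009] 0.0107
0.116 39 [ 0.4884 -0.0987  0.1235] [ 0.4893 -0.0997] 0.0087
0.15 137 [ 0.4902 -0.0901  0.1703] [ 0.4885 -0.1015] 0.0292
```

View pics/s5.png

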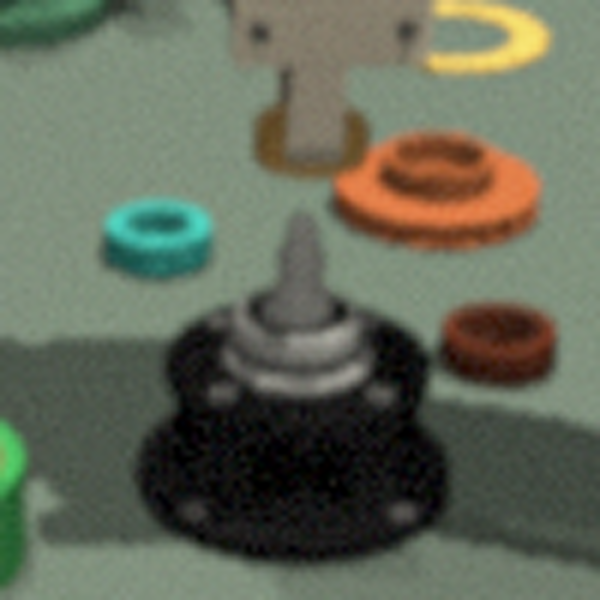

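The sleeve looks slightly right of the shaft here (columns about 362.1 against 360.3). I'll quantify it with masks.

```bash
python3 - <<'E'
from h import *
F=[arm.get_image("side")[0].astype(float) for _ in range(4)];a=np.mean(F,0).astype(np.uint8)
p=arm.observe()['position'];print(p)
for dz in(.055,.066,.072):print("tcp",np.round(proj("side",p-[0,0,dz]),1))
print("finger", np.round(proj("side",p+[-.3*.03,.954*.03,-.06]),1), "sleeve mid",np.round(proj("side",p+[-.3*.0,0,-.066]),1))
h=cv2.cvtColor(a,cv2.COLOR_BGR2HSV)
for r in range(126,141):
    row=h[r,345:378];b=np.where((row[:,0]>8)&(row[:,0]<30)&(row[:,1]>100))[0]+345
    g=a[r,345:378].max(1);print(r,b.tolist())
for r in range(145,162,3):
    row=a[r,345:378].astype(int);s=np.where(abs(row[:,1]-row[:,2])<14)[0]+345;print(r,s.tolist())
E
```

```text
[ 0.48859051 -0.10152371  0.23303668]
tcp [360.9 128.6]
tcp [360.8 132.8]
tcp [360.7 135. ]
finger [361.8 135.5] sleeve mid [360.8 132.8]
126 []
127 []
128 [355, 356]
129 [354, 355, 356, 368, 369]
130 [353, 354, 355, 356, 368, 369]
131 [353, 354, 355, 356, 368, 369, 370]
132 [353, 354, 355, 356, 368, 369, 370]
133 [353, 354, 355, 356, 367, 368, 369, 370, 375, 376, 377]
134 [353, 354, 355, 356, 367, 368, 369, 370, 371, 372, 373, 374, 375, 376, 377]
135 [353, 354, 355, 356, 367, 368, 369, 370, 371, 372, 373, 374, 375, 376, 377]
136 [353, 354, 355, 356, 357, 367, 368, 369, 370, 371, 372, 373, 374, 375, 376, 377]
137 [355, 356, 357, 358, 359, 360, 361, 362, 363, 364, 365, 366, 367, 368, 369, 370, 371, 372, 373, 374, 375, 376, 377]
138 [358, 359, 360, 361, 362, 363, 364, 365, 366, 367, 368, 369, 370, 371, 372, 373, 374, 375, 376, 377]
139 [365, 366, 367, 368, 369, 370, 371, 372, 373, 374, 375, 376, 377]
140 [366, 367, 368, 369, 370, 371, 372, 373, 374, 375, 376, 377]
145 [359, 360, 361, 365, 366]
148 [357, 358, 359, 360, 361, 362, 363, 368, 369]
151 [356, 357, 358, 359, 360, 361, 362, 363, 374, 375, 376, 377]
154 [356, 357, 358, 359, 360, 361, 362, 363, 364]
157 [354, 355, 356, 357, 358, 359, 360, 361, 362, 363, 364]
160 [348, 349, 350, 351, 352, 353, 354, 355, 356, 357, 358, 359, 360, 361, 362, 363, 364, 365, 366, 367, 368, 369, 370]
```

Masks: sleeve centre is at column 361.8, and the axis at that height should be about 360.2, so it sits about 3.5 mm too far toward −x, off-centre along the pads. Shifting, then lowering gently.

Request:
{"op": "send_rows", "data": {"motion": "0.65 0.0035 0 0 0 0 0;0.65 0 0 -0.025 0 0 0;0.65 0 0 0 0 0 0"}}

```text
clock: 12.98
position: [0.4913, -0.1021, 0.207]
ee_rot: [-3.105, -0.476, 0.005]
force: [-0.8, -0.7, -2.0]
width: 0.505
gripper_force: 25.0
```

```bash
python3 - <<'E'
from h import *
F=[arm.get_image("side")[0].astype(float) for _ in range(4)];a=np.mean(F,0).astype(np.uint8)
p=arm.observe()['position'];print(p)
h=cv2.cvtColor(a,cv2.COLOR_BGR2HSV)
for z in(.08,.11,.14,.15):print(z,np.round(proj("side",(.489,-.1025,z)),1))
for r in range(134,156):
    row=h[r,345:378];b=np.where((row[:,0]>8)&(row[:,0]<30)&(row[:,1]>100))[0]+345
    s=np.where((row[:,1]<50))[0]+345;print(r,b.tolist(),s.tolist())
E
```

```text
[ 0.49263615 -0.10236945  0.20895693]
0.08 [359.5 163.9]
0.11 [359.9 153.4]
0.14 [360.3 142.6]
0.15 [360.4 138.9]
134 [372, 373, 374, 375, 376, 377] [345, 346, 347, 348, 349, 350, 351, 352, 353, 354, 355, 356, 357, 358, 359, 360, 361, 362, 363, 364, 365, 366, 367, 368, 369]
135 [370, 371, 372, 373, 374, 375, 376, 377] [345, 346, 347, 348, 349, 350, 351, 352, 353, 357, 358, 359, 361, 362, 363, 364, 365, 366, 367]
136 [368, 369, 370, 371, 372, 373, 374, 375, 376, 377] [345, 346, 347, 348, 349, 350, 351, 352, 357, 358, 359, 360, 362, 363, 364]
137 [353, 354, 355, 367, 368, 369, 370, 371, 372, 373, 374, 375, 376, 377] [345, 346, 347, 348, 349, 350, 351, 357, 358, 359, 360, 361, 363]
138 [352, 353, 354, 355, 366, 367, 368, 369, 370, 371, 372, 373, 374, 375, 376, 377] [345, 346, 347, 348, 349, 350, 357, 358, 359, 360, 361, 362, 363]
139 [351, 352, 353, 354, 355, 366, 367, 368, 369, 370, 371, 372, 373, 374, 375, 376, 377] [345, 346, 347, 348, 349, 350, 357, 358, 359, 360, 361, 362, 363, 364]
140 [351, 352, 353, 354, 355, 366, 367, 368, 369, 370, 371, 372, 373, 374, 375, 376, 377] [345, 346,
[... 1625 characters left out ...]
75, 376, 377]
152 [] [346, 347, 348, 349, 350, 351, 352, 353, 354, 355, 356, 357, 358, 359, 360, 361, 362, 363, 364, 365, 366, 367, 368, 369, 370, 371, 372, 373, 374, 375, 376, 377]
153 [] [345, 346, 347, 348, 349, 350, 351, 352, 353, 354, 355, 356, 357, 358, 359, 360, 361, 362, 363, 364, 365, 366, 367, 368, 369, 370, 371, 372, 373, 374, 375, 376, 377]
154 [] [345, 346, 347, 348, 349, 350, 351, 352, 353, 354, 355, 356, 357, 358, 359, 360, 361, 362, 363, 364, 365, 366, 367, 368, 369, 370, 371, 372, 373, 374, 375, 376, 377]
155 [] [345, 346, 347, 348, 349, 350, 351, 352, 353, 354, 355, 356, 357, 358, 359, 360, 361, 362, 363, 364, 365, 366, 367, 368, 369, 370, 371, 372, 373, 374, 375, 376, 377]
```

Sleeve centre is now at about 360.2, aligned with the axis. Lowering.

Request:
{"op": "send_rows", "data": {"motion": "0.65 -0.0005 0 -0.02 0 0 0;0.65 0 0 -0.012 0 0 0;0.65 0 0 -0.003 0 0 0;0.65 0 0 -0.003 0 0 0;0.65 0 0 0 0 0 0"}}

```text
clock: 13.8
position: [0.4918, -0.1024, 0.1704]
ee_rot: [3.105, 0.475, 0.0]
force: [0.4, 0.2, -0.6]
width: 0.506
gripper_force: 25.0
```

Request:
{"op": "send_rows", "data": {"motion": "0.65 0 0 -0.003 0 0 0;0.65 0 0 -0.003 0 0 0;0.65 0 0 0 0 0 0"}}

```text
clock: 14.18
position: [0.4915, -0.1024, 0.1639]
ee_rot: [-3.105, -0.475, 0.001]
force: [0.1, 0.2, -1.3]
width: 0.506
gripper_force: 25.0
```

Request:
{"op": "send_rows", "data": {"motion": "0.65 0 0 -0.003 0 0 0;0.65 0 0 -0.001 0 0 0;0.65 0 0 0 0 0 0"}}

```text
clock: 14.55
position: [0.4916, -0.1024, 0.1601]
ee_rot: [-3.105, -0.475, 0.0]
force: [-0.6, -0.4, -1.5]
width: 0.507
gripper_force: 25.0
```

Request:
{"op": "send_rows", "data": {"motion": "0.65 0 0 -0.001 0 0 0;0.65 0 0 0 0 0 0"}}

```text
clock: 14.8
position: [0.4917, -0.1024, 0.1596]
ee_rot: [3.105, 0.475, 0.0]
force: [-2.1, -0.1, 5.6]
width: 0.505
gripper_force: 25.0
```

Contact at exactly the home height. Releasing, then moving to the impeller.

Request:
{"op": "send_rows", "data": {"motion": "0.4 0 0 0 0 0 0;0.15 0 0 0 0 0 0;0.15 0 0 0 0 0 0;0.15 0 0 0.02 0 0 0;0.15 0 0 0.035 0 0 0"}}

```text
clock: 15.42
position: [0.4909, -0.1023, 0.2138]
ee_rot: [-3.105, -0.475, 0.004]
force: [1.0, 0.4, 1.3]
width: 0.845
gripper_force: 0.0
```

Request:
{"op": "send_rows", "data": {"motion": "0.15 0 -0.02 0.025 0 0 0;0.15 -0.002 -0.035 0 0 0 0;0.15 -0.002 -0.035 0 0 0 0;0.15 -0.002 -0.035 0 0 0 0;0.15 -0.002 -0.035 0 0 0 0"}}

```text
clock: 16.05
position: [0.4835, -0.2635, 0.2391]
ee_rot: [3.105, 0.475, 0.0]
force: [1.1, 0.3, -0.3]
width: 0.847
gripper_force: 0.0
```

Request:
{"op": "send_rows", "data": {"motion": "0.15 0 -0.035 0 0 0 0;0.15 0 -0.035 0 0 0 0;0.15 0 -0.035 0 0 0 0;0.15 0 -0.035 -0.02 0 0 0;0.15 0 0 -0.03 0 0 0"}}

```text
clock: 16.68
position: [0.4829, -0.4063, 0.189]
ee_rot: [3.103, 0.468, 0.001]
force: [0.3, 0.4, -0.4]
width: 0.847
gripper_force: 0.0
```

Request:
{"op": "send_rows", "data": {"motion": "0.15 0 0 0 0 0 0"}}

```text
clock: 16.8
position: [0.4823, -0.4017, 0.1868]
ee_rot: [-3.102, -0.474, 0.006]
force: [0.3, 0.1, 0.7]
width: 0.851
gripper_force: 0.0
```

```bash
python3 - <<'E'
from h import *
a,d=arm.get_image("side");o=arm.observe();print(o['position'],o['joints'].round(2))
cv2.imwrite("pics/s6.png",cv2.resize(a[80:210,300:460],(738,600),interpolation=2))
P=cloud("side",d);g=(.489,-.102);r=np.hypot(P[...,0]-g[0],P[...,1]-g[1])
for lo,hi,R in((.078,.09,.034),(.095,.106,.03),(.12,.135,.02)):
    q=P[(r<R)&(P[...,2]>lo)&(P[...,2]<hi)]
    if len(q):c,rr=cv2.minEnclosingCircle(q[:,:2].astype(np.float32));print(lo,len(q),np.median(q,0).round(4),np.round(c,4),round(rr,4))
E
```

```text
[ 0.48331436 -0.40173233  0.1884937 ] [ 0.65  0.54 -0.05  1.68  0.03  0.93 -0.69]
0.078 115 [ 0.4841 -0.0823  0.0852] [ 0.4911 -0.0975] 0.0289
0.095 136 [ 0.4887 -0.0924  0.1017] [ 0.4903 -0.1015] 0.025
0.12 26 [ 0.4881 -0.0985  0.1272] [ 0.4883 -0.0987] 0.0052
```

View pics/s6.png

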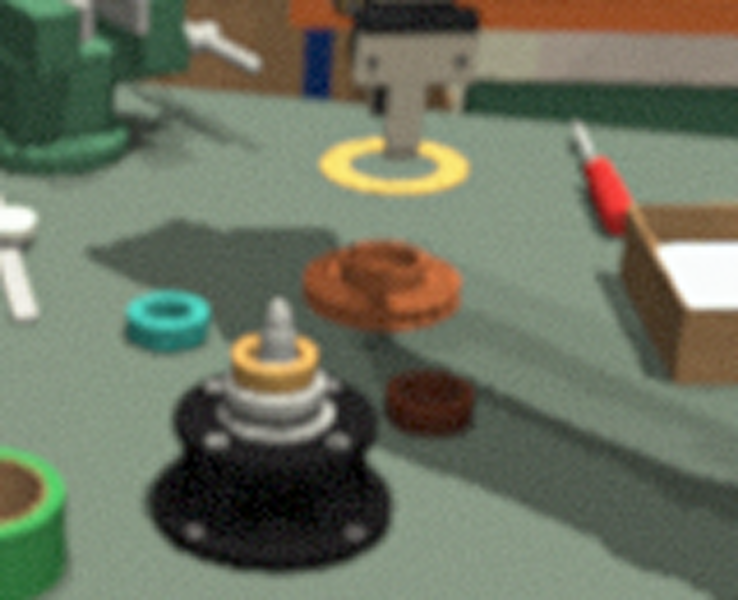

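The stack looks right: sleeve flat on the seal, its top at about 102 mm. Checking the impeller's column, then descending.

```bash
python3 - <<'E'
from h import *
a=cv2.imread("pics/side0.png");h=cv2.cvtColor(a,cv2.COLOR_BGR2HSV)
m=((h[...,0]>5)&(h[...,0]<14)&(h[...,1]>140)).astype(np.uint8);m[:, :350]=0;m[:,410:]=0;m[:125]=0;m[155:]=0
n,l,s,c=cv2.connectedComponentsWithStats(m);i=1+s[1:,4].argmax();b=s[i];print("imp side",b,b[0]+(b[2]-1)/2)
for r in range(b[1],b[1]+b[3]):
    w=np.where(l[r]==i)[0];print(r,w.min(),w.max(),(w.min()+w.max())/2,end="; ")
for z in(.008,.016,.032):print(z,np.round(proj("side",(.483,-.408,z)),1),np.round(proj("top",(.483,-.408,z)),1))
t=cv2.imread("pics/top0.png");h=cv2.cvtColor(t,cv2.COLOR_BGR2HSV)
m=((h[...,0]>5)&(h[...,0]<14)&(h[...,1]>140)).astype(np.uint8)
n,l,s,c=cv2.connectedComponentsWithStats(m)
for b in s[1:]:
    if b[4]>800 and b[1]>180:print("top",b,b[0]+(b[2]-1)/2,b[1]+(b[3]-1)/2)
E
```

```text
imp side [366 133  34  18 479] 382.5
133 377 386 381.5; 134 374 389 381.5; 135 371 391 381.0; 136 369 394 381.5; 137 368 396 382.0; 138 367 397 382.0; 139 366 398 382.0; 140 366 398 382.0; 141 366 399 382.5; 142 366 398 382.0; 143 366 398 382.0; 144 366 398 382.0; 145 367 398 382.5; 146 368 398 383.0; 147 369 397 383.0; 148 372 395 383.5; 149 374 393 383.5; 150 379 389 384.0; 0.008 [382.4 142.1] [484.1 229.6]
0.016 [382.5 139.8] [485.1 229.3]
0.032 [382.8 135.2] [487.1 228.6]
top [ 463  208   46   44 1513] 485.5 229.5
```

Request:
{"op": "send_rows", "data": {"motion": "0.1 0 -0.003 -0.03 0 0 0;0.1 0 -0.003 -0.03 0 0 0;0.1 0 0 -0.03 0 0 0;0.1 0 0 -0.006 0 0 0;0.1 0 0 0 0 0 0"}}

```text
clock: 17.48
position: [0.4844, -0.4084, 0.0944]
ee_rot: [3.105, 0.476, 0.002]
force: [0.3, -0.9, 0.0]
width: 0.9
gripper_force: 0.0
```

Request:
{"op": "send_rows", "data": {"motion": "0.1 0 0 0 0 0 0"}}

```text
clock: 17.6
position: [0.4846, -0.4088, 0.0949]
ee_rot: [3.104, 0.475, 0.003]
force: [-0.1, -0.0, -0.7]
width: 0.899
gripper_force: 0.0
```

Request:
{"op": "send_rows", "data": {"motion": "0.1 -0.001 0.001 -0.005 0 0 0;0.1 0 0 -0.0035 0 0 0;0.1 0 0 0 0 0 0"}}

```text
clock: 17.98
position: [0.4825, -0.4072, 0.0844]
ee_rot: [-3.105, -0.475, 0.001]
force: [0.3, 1.0, 0.3]
width: 0.896
gripper_force: 0.0
```

Request:
{"op": "send_rows", "data": {"motion": "0.5 0 0 0 0 0 0;0.5 0 0 0 0 0 0;0.5 0 0 0 0 0 0;0.5 0 0 0 0 0 0", "force": 40}}

```text
clock: 18.48
position: [0.4827, -0.4076, 0.0848]
ee_rot: [3.105, 0.475, 0.0]
force: [-0.2, -0.4, -0.2]
width: 0.639
gripper_force: 40.0
```

Request:
{"op": "send_rows", "data": {"motion": "0.5 0 0 0.02 0 0 0;0.5 0 0 0.03 0 0 0;0.5 0 0 0.03 0 0 0;0.5 0 0 0.03 0 0 0;0.5 0 0 0.03 0 0 0"}}

```text
clock: 19.1
position: [0.482, -0.4069, 0.2247]
ee_rot: [-3.104, -0.475, 0.002]
force: [0.7, 0.3, -6.2]
width: 0.636
gripper_force: 40.0
```

Request:
{"op": "send_rows", "data": {"motion": "0.5 0 0.02 0.015 0 0 0;0.5 0.001 0.035 0 0 0 0;0.5 0.001 0.035 0 0 0 0;0.5 0.001 0.035 0 0 0 0;0.5 0.001 0.035 0 0 0 0"}}

```text
clock: 19.73
position: [0.4858, -0.2448, 0.2388]
ee_rot: [-3.104, -0.477, 0.003]
force: [0.1, 0.1, -5.4]
width: 0.636
gripper_force: 40.0
```

Request:
{"op": "send_rows", "data": {"motion": "0.5 0.001 0.035 0 0 0 0;0.5 0.001 0.035 0 0 0 0;0.5 0 0.035 0 0 0 0;0.5 0 0.025 0 0 0 0;0.5 0 0 0 0 0 0"}}

```text
clock: 20.35
position: [0.4877, -0.1139, 0.239]
ee_rot: [-3.103, -0.483, 0.003]
force: [1.0, -0.4, -4.5]
width: 0.63
gripper_force: 40.0
```

Request:
{"op": "send_rows", "data": {"motion": "0.5 0.0005 0.0115 0 0 0 0;0.5 0 0 0 0 0 0;0.5 0 0 0 0 0 0"}}

```text
clock: 20.72
position: [0.489, -0.1064, 0.2396]
ee_rot: [3.105, 0.474, -0.0]
force: [-0.4, -0.1, -3.9]
width: 0.632
gripper_force: 40.0
```

```bash
python3 - <<'E'
from h import *
F=[arm.get_image("side") for _ in range(4)];a=np.mean([f[0].astype(float) for f in F],0).astype(np.uint8)
p=arm.observe()['position'];print(p)
cv2.imwrite("pics/s7.png",cv2.resize(a[95:195,300:420],(720,600),interpolation=2))
for z in(.1,.13,.154,.17,.186):print(z,np.round(proj("side",(.489,-.1025,z)),1),np.round(proj("side",(p[0],p[1],z)),1))
h=cv2.cvtColor(a,cv2.COLOR_BGR2HSV)
m=((h[...,0]>3)&(h[...,0]<16)&(h[...,1]>110)).astype(np.uint8);m[:,:325]=0;m[:,400:]=0;m[:105]=0;m[160:]=0
n,l,s,c=cv2.connectedComponentsWithStats(m);i=1+s[1:,4].argmax();b=s[i];print(b)
for r in range(b[1],b[1]+b[3]):
    w=np.where(l[r]==i)[0];print(r,w.min(),w.max(),(w.min()+w.max())/2,end="; ")
P=cloud("side",F[0][1]);q=P[(l==i)];print(np.percentile(q[:,2],[5,50,95]))
q=q[(q[:,2]>.14)&(q[:,2]<.2)&(np.hypot(q[:,0]-p[0],q[:,1]-p[1])<.07)];print(cv2.minEnclosingCircle(q[:,:2].astype(np.float32)))
E
```

```text
[ 0.48908624 -0.10634433  0.23961533]
0.1 [359.7 157. ] [360.  156.3]
0.13 [360.2 146.3] [360.5 145.6]
0.154 [360.5 137.5] [360.8 136.9]
0.17 [360.7 131.5] [361.1 130.9]
0.186 [361.  125.4] [361.3 124.8]
[340 121  43  24 674]
121 356 357 356.5; 122 353 369 361.0; 123 351 370 360.5; 124 349 371 360.0; 125 345 374 359.5; 126 343 377 360.0; 127 342 379 360.5; 128 341 380 360.5; 129 340 381 360.5; 130 340 382 361.0; 131 340 382 361.0; 132 340 382 361.0; 133 340 381 360.5; 134 340 381 360.5; 135 340 381 360.5; 136 340 381 360.5; 137 340 381 360.5; 138 341 381 361.0; 139 342 380 361.0; 140 343 380 361.5; 141 345 379 362.0; 142 347 377 362.0; 143 351 374 362.5; 144 356 370 363.0; [0.15903401 0.17176097 0.18621638]
((0.48883336782455444, -0.10130928456783295), 0.054187286645174026)
```

View pics/s7.png

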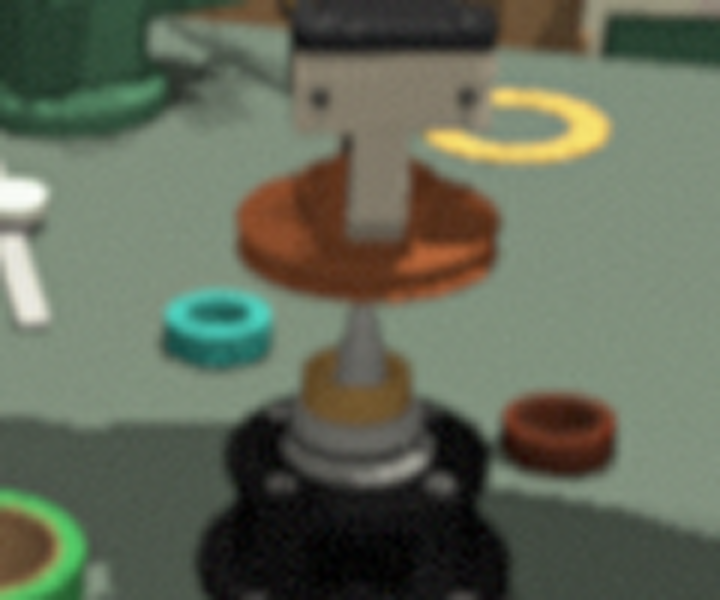

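Disc centre is at column about 360.8 and the axis at about 360.7, so it is centred across. y needs +3.5 mm. Aligning and lowering.

Request:
{"op": "send_rows", "data": {"motion": "0.5 0 0.0035 0 0 0 0;0.5 0 0 -0.01 0 0 0;0.5 0 0 -0.01 0 0 0;0.5 0 0 0 0 0 0"}}

```text
clock: 21.42
position: [0.4884, -0.1024, 0.2184]
ee_rot: [-3.105, -0.475, 0.004]
force: [-0.3, -0.2, -5.5]
width: 0.636
gripper_force: 40.0
```

Request:
{"op": "send_rows", "data": {"motion": "0.5 0 0 -0.004 0 0 0;0.5 0 0 -0.004 0 0 0;0.5 0 0 0 0 0 0"}}

```text
clock: 21.8
position: [0.489, -0.1024, 0.2114]
ee_rot: [-3.105, -0.475, 0.001]
force: [-1.2, 0.4, -5.2]
width: 0.636
gripper_force: 40.0
```

Request:
{"op": "send_rows", "data": {"motion": "0.5 0 0 -0.004 0 0 0;0.5 0 0 -0.004 0 0 0;0.5 0 0 -0.002 0 0 0;0.5 0 0 0 0 0 0"}}

```text
clock: 22.3
position: [0.4891, -0.1024, 0.2015]
ee_rot: [-3.105, -0.475, 0.001]
force: [0.2, -0.4, -5.8]
width: 0.634
gripper_force: 40.0
```

Request:
{"op": "send_rows", "data": {"motion": "0.5 0 0 -0.002 0 0 0;0.5 0 0 -0.002 0 0 0;0.5 0 0 -0.002 0 0 0;0.5 0 0 0 0 0 0"}}

```text
clock: 22.8
position: [0.489, -0.1024, 0.1955]
ee_rot: [-3.105, -0.475, 0.001]
force: [-0.1, 0.6, -5.4]
width: 0.636
gripper_force: 40.0
```

Request:
{"op": "send_rows", "data": {"motion": "0.5 0 0 -0.003 0 0 0;0.5 0 0 -0.003 0 0 0;0.5 0 0 -0.001 0 0 0;0.5 0 0 0 0 0 0"}}

```text
clock: 23.3
position: [0.4891, -0.1024, 0.1886]
ee_rot: [-3.105, -0.475, 0.0]
force: [0.9, -0.3, -5.3]
width: 0.632
gripper_force: 40.0
```

Request:
{"op": "send_rows", "data": {"motion": "0.5 0 0 -0.001 0 0 0;0.5 0 0 -0.0005 0 0 0;0.5 0 0 0 0 0 0"}}

```text
clock: 23.68
position: [0.4891, -0.1024, 0.1872]
ee_rot: [3.105, 0.475, -0.0]
force: [-0.0, -0.1, -5.3]
width: 0.632
gripper_force: 40.0
```

Request:
{"op": "send_rows", "data": {"motion": "0.5 0 0 -0.0005 0 0 0;0.5 0 0 -0.0005 0 0 0;0.5 0 0 0 0 0 0"}}

```text
clock: 24.05
position: [0.4892, -0.1024, 0.1866]
ee_rot: [3.105, 0.475, 0.001]
force: [-3.3, -0.4, 5.6]
width: 0.628
gripper_force: 40.0
```

Seated at home height. Releasing and going to the cap.

Request:
{"op": "send_rows", "data": {"motion": "0.25 0 0 0 0 0 0;0.15 0 0 0 0 0 0;0.15 0 0 0 0 0 0;0.15 0 0 0.015 0 0 0;0.15 0 0 0.025 0 0 0", "force": 25}}

```text
clock: 24.68
position: [0.4889, -0.1024, 0.2268]
ee_rot: [-3.105, -0.475, 0.002]
force: [0.6, -0.5, 0.3]
width: 0.851
gripper_force: 0.0
```

Request:
{"op": "send_rows", "data": {"motion": "0.3 0.01 0.03 0 0 0 0;0.3 0.013 0.035 0 0 0 0;0.3 0.013 0.035 0 0 0 0;0.3 0.013 0.035 0 0 0 0;0.3 0.013 0.035 0 0 0 0"}}

```text
clock: 25.3
position: [0.5518, 0.0688, 0.2273]
ee_rot: [3.105, 0.475, 0.002]
force: [0.1, 0.9, 0.1]
width: 0.7
gripper_force: 0.0
```

Request:
{"op": "send_rows", "data": {"motion": "0.3 0.013 0.035 0 0 0 0;0.3 0.013 0.035 0 0 0 0;0.3 0.013 0.035 0 0 0 0;0.3 0.008 0.03 -0.02 0 0 0;0.3 0 0 -0.02 0 0 0"}}

```text
clock: 25.92
position: [0.5984, 0.2064, 0.1869]
ee_rot: [-3.102, -0.481, -0.003]
force: [-0.6, -0.7, -0.5]
width: 0.699
gripper_force: 0.0
```

Request:
{"op": "send_rows", "data": {"motion": "0.3 0 0 0 0 0 0;0.3 0 0 0 0 0 0"}}

```text
clock: 26.18
position: [0.5987, 0.2021, 0.1874]
ee_rot: [3.106, 0.474, 0.002]
force: [-0.3, -0.1, 0.7]
width: 0.696
gripper_force: 0.0
```

```bash
python3 - <<'E'
from h import *
a,d=arm.get_image("side");o=arm.observe();p=o['position'];print(p,o['joints'].round(2))
cv2.imwrite("pics/s8.png",cv2.resize(a[90:270,230:420],(633,600),interpolation=2))
print(proj("side",(.5985,.207,.017)),proj("side",(p[0],p[1],.017)))
s=cv2.imread("pics/side0.png");h=cv2.cvtColor(s,cv2.COLOR_BGR2HSV)
for r in range(238,258,2):
    w=np.where(h[r,255:295,1]<45)[0]+255;print(r,w.min() if len(w) else 0,w.max() if len(w) else 0)
t=cv2.imread("pics/top0.png");g=t.min(2)[170:200,220:252];b=cv2.boundingRect((g>135).astype(np.uint8));print(b[0]+220+(b[2]-1)/2,b[1]+170+(b[3]-1)/2,b,[np.round(proj("top",(.5985,.207,z)),1) for z in(0,.017,.03)])
E
```

```text
[0.59877414 0.20221709 0.18759877] [-0.27  0.55 -0.2   1.66  0.13  0.94 -1.79]
(np.float64(275.07094888338867), np.float64(247.47039483676198)) (np.float64(275.81953733081946), np.float64(246.1134171066354))
238 255 294
240 255 294
242 255 294
244 255 294
246 255 294
248 255 294
250 255 294
252 255 294
254 255 294
256 255 294
234.5 186.0 (8, 10, 14, 13) [array([236.8, 187.9]), array([235.6, 186.6]), array([234.7, 185.6])]
```

View pics/s8.png

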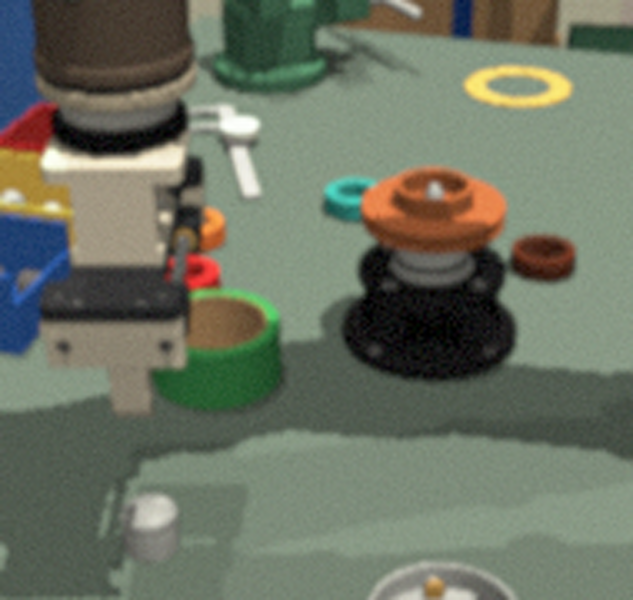

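Impeller seated level on the stack with its neck up. The cap is at side column about 275.6, i.e. (0.598, 0.207). Descending so the fingertips stop 18 mm above its underside.

Request:
{"op": "send_rows", "data": {"motion": "0.3 -0.001 0.0025 -0.03 0 0 0;0.3 0 0.0025 -0.03 0 0 0;0.3 0 0 -0.025 0 0 0;0.3 0 0 -0.012 0 0 0;0.3 0 0 0 0 0 0"}}

```text
clock: 26.85
position: [0.5973, 0.2073, 0.0893]
ee_rot: [3.105, 0.475, -0.0]
force: [0.2, 0.1, 0.4]
width: 0.701
gripper_force: 0.0
```

Request:
{"op": "send_rows", "data": {"motion": "0.3 0 0 0 0 0 0"}}

```text
clock: 26.98
position: [0.5979, 0.2078, 0.0905]
ee_rot: [-3.105, -0.475, -0.003]
force: [0.2, 0.2, 0.2]
width: 0.702
gripper_force: 0.0
```

Request:
{"op": "send_rows", "data": {"motion": "0.3 0 -0.0005 -0.005 0 0 0;0.3 0 0 -0.001 0 0 0;0.75 0 0 0 0 0 0;0.75 0 0 0 0 0 0;0.75 0 0 0 0 0 0"}}

```text
clock: 27.6
position: [0.5972, 0.2071, 0.0833]
ee_rot: [3.105, 0.475, 0.0]
force: [0.5, 0.3, -0.2]
width: 0.423
gripper_force: 0.0
```

Request:
{"op": "send_rows", "data": {"motion": "0.75 0 0 0 0 0 0;0.75 0 0 0 0 0 0;0.75 0 0 0 0 0 0"}}

```text
clock: 27.98
position: [0.5972, 0.2071, 0.0832]
ee_rot: [3.105, 0.475, 0.0]
force: [-1.1, 0.4, 0.7]
width: 0.383
gripper_force: 25.0
```

Request:
{"op": "send_rows", "data": {"motion": "0.75 0 0 0.02 0 0 0;0.75 0 0 0.035 0 0 0;0.75 0 0 0.035 0 0 0;0.75 0 0 0.035 0 0 0;0.75 -0.005 -0.015 0.035 0 0 0"}}

```text
clock: 28.6
position: [0.5919, 0.1933, 0.2457]
ee_rot: [-3.104, -0.478, -0.002]
force: [0.1, -1.5, -1.6]
width: 0.378
gripper_force: 25.0
```

Request:
{"op": "send_rows", "data": {"motion": "0.75 -0.013 -0.035 0 0 0 0;0.75 -0.013 -0.035 0 0 0 0;0.75 -0.013 -0.035 0 0 0 0;0.75 -0.013 -0.035 0 0 0 0;0.75 -0.013 -0.035 0 0 0 0"}}

```text
clock: 29.22
position: [0.5266, 0.0161, 0.2445]
ee_rot: [3.105, 0.475, 0.002]
force: [0.2, -0.6, -2.9]
width: 0.378
gripper_force: 25.0
```

Request:
{"op": "send_rows", "data": {"motion": "0.75 -0.013 -0.035 0 0 0 0;0.75 -0.013 -0.035 0 0 0 0;0.75 -0.01 -0.035 0 0 0 0;0.75 -0.004 -0.01 0 0 0 0;0.75 0 0 0 0 0 0"}}

```text
clock: 29.85
position: [0.4871, -0.0981, 0.244]
ee_rot: [3.106, 0.474, 0.001]
force: [-0.7, 0.4, -1.5]
width: 0.381
gripper_force: 25.0
```

Request:
{"op": "send_rows", "data": {"motion": "0.75 0.002 -0.003 0 0 0 0;0.75 0 0 0 0 0 0;0.75 0 0 0 0 0 0"}}

```text
clock: 30.22
position: [0.4894, -0.1002, 0.2431]
ee_rot: [-3.105, -0.477, 0.0]
force: [0.1, -0.3, -2.0]
width: 0.382
gripper_force: 25.0
```

```bash
python3 - <<'E'
from h import *
F=[arm.get_image("side")[0].astype(float) for _ in range(6)];a=np.mean(F,0).astype(np.uint8)
p=arm.observe()['position'];print(p)
cv2.imwrite("pics/s9.png",cv2.resize(a[105:165,330:390],(600,600),interpolation=2))
for z in(.125,.13,.165,.175):print(z,np.round(proj("side",(.489,-.1025,z)),1),np.round(proj("side",(p[0],p[1],z)),1))
E
```

```text
[ 0.48913022 -0.10083814  0.24311017]
0.125 [360.1 148.1] [359.9 148.3]
0.13 [360.2 146.3] [360.  146.5]
0.165 [360.7 133.4] [360.5 133.6]
0.175 [360.8 129.6] [360.6 129.9]
```

View pics/s9.png

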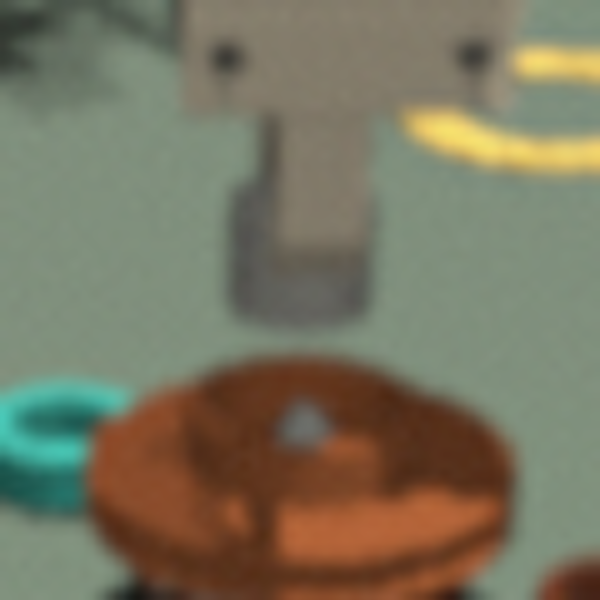

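Held cap is at column 360.1, the shaft tip at 360.3, and perspective puts the axis at 360.8 at cap height. Correction: about −1 mm in x and −1.6 mm in y.

Request:
{"op": "send_rows", "data": {"motion": "0.75 -0.001 -0.0016 0 0 0 0;0.75 0 0 -0.01 0 0 0;0.75 0 0 -0.01 0 0 0;0.75 0 0 -0.003 0 0 0;0.75 0 0 0 0 0 0"}}

```text
clock: 31.15
position: [0.488, -0.1024, 0.2197]
ee_rot: [-3.105, -0.475, 0.001]
force: [-1.0, 0.3, -1.5]
width: 0.381
gripper_force: 25.0
```

Request:
{"op": "send_rows", "data": {"motion": "0.75 0 0 -0.003 0 0 0;0.75 0 0 -0.002 0 0 0;0.75 0 0 0 0 0 0"}}

```text
clock: 31.52
position: [0.4881, -0.1025, 0.2151]
ee_rot: [3.105, 0.475, -0.0]
force: [0.8, -0.1, -1.5]
width: 0.378
gripper_force: 25.0
```

Request:
{"op": "send_rows", "data": {"motion": "0.75 0 0 -0.002 0 0 0;0.75 0 0 -0.002 0 0 0;0.75 0 0 0 0 0 0"}}

```text
clock: 31.9
position: [0.488, -0.1025, 0.211]
ee_rot: [-3.105, -0.475, 0.001]
force: [-0.2, 0.6, -2.3]
width: 0.374
gripper_force: 25.0
```

Request:
{"op": "send_rows", "data": {"motion": "0.75 0 0 -0.002 0 0 0;0.75 0 0 -0.002 0 0 0;0.75 0 0 0 0 0 0"}}

```text
clock: 32.28
position: [0.488, -0.1025, 0.207]
ee_rot: [-3.105, -0.475, 0.001]
force: [-0.1, 0.6, -1.5]
width: 0.375
gripper_force: 25.0
```

Request:
{"op": "send_rows", "data": {"motion": "0.75 0 0 -0.002 0 0 0;0.75 0 0 -0.001 0 0 0;0.75 0 0 0 0 0 0"}}

```text
clock: 32.65
position: [0.4881, -0.1025, 0.2041]
ee_rot: [-3.105, -0.475, 0.0]
force: [-0.3, -0.0, -2.0]
width: 0.38
gripper_force: 25.0
```

Request:
{"op": "send_rows", "data": {"motion": "0.75 0 0 -0.0005 0 0 0;0.75 0 0 -0.0005 0 0 0;0.75 0 0 0 0 0 0"}}

```text
clock: 33.02
position: [0.4882, -0.1025, 0.2032]
ee_rot: [3.105, 0.475, 0.0]
force: [0.6, 0.6, -1.3]
width: 0.379
gripper_force: 25.0
```

Request:
{"op": "send_rows", "data": {"motion": "0.75 0 0 -0.0005 0 0 0;0.75 0 0 -0.0005 0 0 0;0.75 0 0 0 0 0 0"}}

```text
clock: 33.4
position: [0.4883, -0.1025, 0.203]
ee_rot: [3.105, 0.475, 0.001]
force: [-2.8, 0.2, 10.9]
width: 0.38
gripper_force: 25.0
```

Contact at home height (TCP 0.203). Releasing, lifting straight up and clear.

Request:
{"op": "send_rows", "data": {"motion": "0.55 0 0 0 0 0 0;0.4 0 0 0 0 0 0;0.4 0 0 0 0 0 0;0.4 0 0 0.015 0 0 0;0.4 0 0 0.03 0 0 0"}}

```text
clock: 34.02
position: [0.4876, -0.1024, 0.2476]
ee_rot: [-3.105, -0.475, 0.003]
force: [-0.4, -0.7, 0.1]
width: 0.602
gripper_force: 0.0
```

Request:
{"op": "send_rows", "data": {"motion": "0.4 0 0 0.03 0 0 0;0.4 0 -0.03 0.02 0 0 0;0.4 -0.01 -0.035 0 0 0 0;0.4 -0.01 -0.035 0 0 0 0;0.4 -0.01 -0.035 0 0 0 0"}}

```text
clock: 34.65
position: [0.4579, -0.2386, 0.2984]
ee_rot: [3.105, 0.476, 0.002]
force: [0.7, 0.1, -0.2]
width: 0.604
gripper_force: 0.0
```

Request:
{"op": "send_rows", "data": {"motion": "0.4 -0.01 -0.035 0 0 0 0;0.4 -0.01 -0.035 0 0 0 0;0.4 0 -0.035 0 0 0 0;0.4 0 0 0 0 0 0"}}

```text
clock: 35.15
position: [0.4372, -0.3455, 0.298]
ee_rot: [3.105, 0.468, 0.0]
force: [0.1, 1.2, 0.2]
width: 0.598
gripper_force: 0.0
```

```bash
python3 - <<'E'
from h import *
I={n:arm.get_image(n) for n in("side","top")};o=arm.observe();print(o['position'],o['clock'])
a=cv2.resize(I["side"][0][100:220,280:440],(400,300),interpolation=2);b=cv2.resize(I["top"][0][150:270,290:450],(400,300),interpolation=2)
cv2.imwrite("pics/end.png",np.hstack([a,b]))
for n in I:
    P=cloud(n,I[n][1]);r=np.hypot(P[...,0]-.489,P[...,1]+.1025)
    for lo,hi,R in((.109,.124,.065),(.128,.139,.035),(.143,.17,.025)):
        q=P[(r<R)&(P[...,2]>lo)&(P[...,2]<hi)]
        if len(q):print(n,lo,len(q),np.percentile(q[:,2],[50,97]).round(4),np.round(cv2.minEnclosingCircle(q[:,:2].astype(np.float32))[0],4))
E
```

```text
[ 0.43823035 -0.34228076  0.29773363] 35.25
side 0.109 446 [0.119  0.1225] [ 0.4888 -0.1009]
side 0.128 151 [0.1336 0.1384] [ 0.4892 -0.0998]
side 0.143 102 [0.1515 0.1565] [ 0.4905 -0.0993]
top 0.109 1300 [0.1192 0.1229] [ 0.4895 -0.1036]
top 0.128 191 [0.1346 0.1381] [ 0.4897 -0.1035]
top 0.143 209 [0.153  0.1579] [ 0.4902 -0.103 ]
```

View pics/end.png

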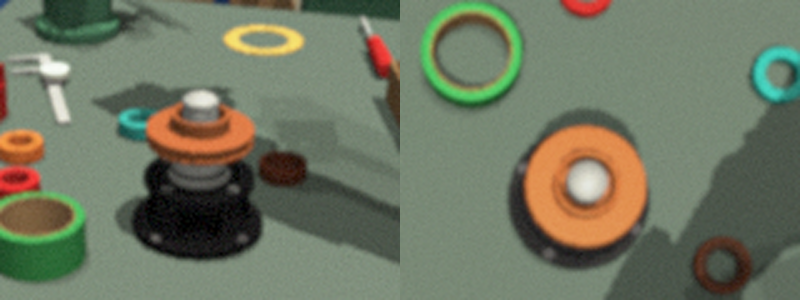

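Both views show the full stack level and centred: disc top at about 119 mm, neck at 134, cap top at 154, all as expected. The old seal and the tape are where they were, and the arm is clear. Handing in.

```bash
python3 -c "
from cell import arm
print(arm.sign_off())"
```

```text
the job is handed in; nothing more can be done
None
```

The seal, sleeve, impeller and cap are stacked on the shaft in that order, each lowered until it touched at its home height; the job was handed in at about 35 s with the arm clear, and no verdict came back.

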